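# Make up two component kits on the electronics bench

## Robot

A 6-joint arm with a two-finger parallel gripper is mounted at the origin on the work surface. World frame = base frame: x ahead of the robot, y to its left, z up, the work surface at z = 0. Lengths are in mm, angles in rad, forces in N, time in s.
With the tool pointing down it reaches from about 400 to 825 mm from the base axis. Payload 7 kg.
Tool frame: the origin (TCP) lies at the very end of the fingers, on their centre line; the grasp point (between the pads) lies 19 mm behind it; z points along the fingers, y is the line along which they close (so a half turn about z gives the same grasp; the last joint's range is limited). The gripper opens to 88 mm and grips with 3 to 60 N. Pads are 19 mm wide; open, the fingers measure 130 mm over their backs; the gripper's body (78 mm by 193 mm) begins 47 mm behind the grasp point.
Start: joints at [1.471, 0.359, 0.012, 0, -1.224, -0.288], TCP at [255.26, 624.85, 226.561] pointing down, gripper open.
Joint ranges: [-3.07, 3.07], [-1.43, 2.12], [-1.02, 1.25], [-3.03, 1.67], [-3.05, -0], [-3.03, 3.03]. Speed limits (rad/s): [2.39, 2.39, 3.01, 3.14, 3.14, 3.14].

## Interface

Orientations are given as a unit quaternion [x, y, z, w].
In Python, from plant import bot gives the robot as it stands. Calls block until the motion is done:
- bot.move_ptp(position, orientation): joint-space move of the TCP to a pose.
- bot.line_to(position, velocity=150, ori=None): straight line of the TCP; ori=None keeps the orientation; velocity is the mean speed in mm/s.
- bot.move_joints(angles): joint-space move.
- bot.move_gripper(opening, force=None): finger opening in mm; force is the grip in N (None keeps the last); returns when the fingers have stopped.
- bot.pause(seconds).
- bot.solve_ik(position, orientation): joint angles nearest the present ones, or None.
- bot.read_state(): the state.
- bot.camera(name): name is "scene" or "top"; returns the picture (420x560x3 uint8, red, green, blue); there is no depth.
- bot.get_calibration(name): a dict with "fx", "fy", "cx", "cy" (pixels), "distortion" ([k1, k2, p1, p2, k3] as OpenCV has them; the pictures are not rectified), "view" (4x4, takes a point from world to camera coordinates). Camera axes: x right, y up, looking along -z (the intrinsics and any distortion apply to the point x, -y, -z); pixel columns grow to the right and rows downward; lengths in mm; the calibration is good to about 2 mm. A picture is of the moment at which its call begins. get_calibration takes no time and is no camera call.
A pose or a line that the arm cannot do raises bot.Unreachable and nothing moves.
- bot.close_job(): hands the job in; it is judged then, once.
The state is a dict: "t": time; "joint_pos": joint angles; "qvel": joint speeds; "tau": joint torques, N m; "tcp_pos": TCP position; "eef_rot": TCP orientation; "contact_force": force on the tool from outside, world axes, zero at the start; "moment": the same for the moment, N m; "width": finger opening in mm; "finger_force": force on a finger pad.
Only numpy, scipy, OpenCV 4.12 (cv2) and the standard library are available. Lean on these libraries where they do the work, as an engineer would, in place of code of your own. Each camera call takes 0.05 s, during which the arm holds its last target. There are 200 camera calls.

## Task

Make up two kits from the loose parts on the bench: first put the transformer, the capacitor and the heatsink into the blue tray, and only when that kit is complete put the relay and the inductor into the red tray, which already holds its white resistor. Give every part a compartment of its own, standing upright on the tray floor as it stands now, set down and not dropped. Leave the white resistor, the solder reel and the amber jar where they are.

Things in the scene. Friction and masses are not known exactly. Their poses are not given: they have to be found in the camera images.
- blue_tray: Blue open kit tray fixed to the bench, 70 (x) x 204 (y) x 14 mm high; walls, dividers and floor 3 mm thick. Two dividers, 14 mm high, make three compartments in a row, each 64 x 64 mm inside, centred at its own y = -67, 0, +67 mm, x = 0. Origin: centre of the underside (floor 3 mm above). Empty at the start. Far row, left or right; yaw up to 0.3 rad.
- red_tray: Red open kit tray fixed to the bench, 70 (x) x 204 (y) x 14 mm high; walls, dividers and floor 3 mm thick. Two dividers, 14 mm high, make three compartments in a row, each 64 x 64 mm inside, centred at its own y = -67, 0, +67 mm, x = 0. Origin: centre of the underside (floor 3 mm above). Resistor at y = +67, two empty. Far row, left or right; yaw up to 0.3 rad.
- transformer: Small transformer: yellow winding on either side of a black core that crosses its top as a stripe; a block 40 mm (x) by 34 mm (y) by 38 mm high, about 0.09 kg. Origin: centre of the underside, z up. Stands on the bench in the near row.
- capacitor: Black cylindrical capacitor with a silver top, diameter 30 mm, 50 mm high, about 0.045 kg, standing on end. Origin: centre of the underside, z along its axis, up.
- heatsink: Bare aluminium finned heatsink, fins upright; outer block 36 mm (x) by 24 mm (y) by 42 mm high, about 0.06 kg. It can be gripped across x or y: the fingers cannot enter between the fins. Origin: centre of the underside, z up.
- relay: Orange relay, a block 32 mm (x) by 28 mm (y) by 38 mm high with a small white patch on top, about 0.04 kg. Origin: centre of the underside, z up.
- inductor: Drum inductor: copper winding between dark steel-grey ends, a cylinder of diameter 32 mm, 40 mm high, about 0.07 kg, standing on end. Origin: centre of the underside, z along its axis, up.
- resistor: White ceramic block resistor, 40 mm (x) by 16 mm (y) by 18 mm high, already packed in one end compartment (y = +67 mm) of the red tray; must stay there. Origin: centre of the underside.
- reel: Bystander: reel of solder standing flat on the bench, grey flanges, diameter 52 mm, 38 mm high, 0.25 kg. Origin: centre of the underside. Leave it alone.
- jar: Bystander: amber flux jar with a white lid, diameter 44 mm, 50 mm high, 0.12 kg. Origin: centre of the underside. Leave it alone.
There are look-alikes about, which are no part of the job. What is shaped like the heatsink but pink is not meant.

How it is judged (in metres and radians):
On the way:
1. the blue kit is complete (each of its three parts upright on the floor of its own compartment) while neither the relay nor the inductor is in the red tray (((x of transformer in the frame of blue_tray between -0.022 and 0.022 m and y of transformer in the frame of blue_tray between -0.089 and -0.045 m and z of each of transformer, capacitor, heatsink in the frame of blue_tray below 0.007 m and angle between each of transformer, capacitor, heatsink's own z axis and vertical below 0.15 rad and x of capacitor in the frame of blue_tray between -0.022 and 0.022 m and y of capacitor in the frame of blue_tray between -0.022 and 0.022 m and x of heatsink in the frame of blue_tray between -0.022 and 0.022 m and y of heatsink in the frame of blue_tray between 0.045 and 0.089 m) or (x of transformer in the frame of blue_tray between -0.022 and 0.022 m and y of transformer in the frame of blue_tray between -0.089 and -0.045 m and z of each of transformer, capacitor, heatsink in the frame of blue_tray below 0.007 m and angle between each of transformer, capacitor, heatsink's own z axis and vertical below 0.15 rad and x of capacitor in the frame of blue_tray between -0.022 and 0.022 m and y of capacitor in the frame of blue_tray between 0.045 and 0.089 m and x of heatsink in the frame of blue_tray between -0.022 and 0.022 m and y of heatsink in the frame of blue_tray between -0.022 and 0.022 m) or (x of transformer in the frame of blue_tray between -0.022 and 0.022 m and y of transformer in the frame of blue_tray between -0.022 and 0.022 m and z of each of transformer, capacitor, heatsink in the frame of blue_tray below 0.007 m and angle between each of transformer, capacitor, heatsink's own z axis and vertical below 0.15 rad and x of capacitor in the frame of blue_tray between -0.022 and 0.022 m and y of capacitor in the frame of blue_tray between -0.089 and -0.045 m and x of heatsink in the frame of blue_tray between -0.022 and 0.022 m and y of heatsink in the frame of blue_tray between 0.045 and 0.089 m) or (x of transformer in the frame of blue_tray between -0.022 and 0.022 m and y of transformer in the frame of blue_tray between -0.022 and 0.022 m and z of each of transformer, capacitor, heatsink in the frame of blue_tray below 0.007 m and angle between each of transformer, capacitor, heatsink's own z axis and vertical below 0.15 rad and x of capacitor in the frame of blue_tray between -0.022 and 0.022 m and y of capacitor in the frame of blue_tray between 0.045 and 0.089 m and x of heatsink in the frame of blue_tray between -0.022 and 0.022 m and y of heatsink in the frame of blue_tray between -0.089 and -0.045 m) or (x of transformer in the frame of blue_tray between -0.022 and 0.022 m and y of transformer in the frame of blue_tray between 0.045 and 0.089 m and z of each of transformer, capacitor, heatsink in the frame of blue_tray below 0.007 m and angle between each of transformer, capacitor, heatsink's own z axis and vertical below 0.15 rad and x of capacitor in the frame of blue_tray between -0.022 and 0.022 m and y of capacitor in the frame of blue_tray between -0.089 and -0.045 m and x of heatsink in the frame of blue_tray between -0.022 and 0.022 m and y of heatsink in the frame of blue_tray between -0.022 and 0.022 m) or (x of transformer in the frame of blue_tray between -0.022 and 0.022 m and y of transformer in the frame of blue_tray between 0.045 and 0.089 m and z of each of transformer, capacitor, heatsink in the frame of blue_tray below 0.007 m and angle between each of transformer, capacitor, heatsink's own z axis and vertical below 0.15 rad and x of capacitor in the frame of blue_tray between -0.022 and 0.022 m and y of capacitor in the frame of blue_tray between -0.022 and 0.022 m and x of heatsink in the frame of blue_tray between -0.022 and 0.022 m and y of heatsink in the frame of blue_tray between -0.089 and -0.045 m)) and not (x of relay in the frame of red_tray between -0.035 and 0.035 m and y of relay in the frame of red_tray between -0.102 and 0.102 m and z of relay in the frame of red_tray below 0.04 m) and not (x of inductor in the frame of red_tray between -0.035 and 0.035 m and y of inductor in the frame of red_tray between -0.102 and 0.102 m and z of inductor in the frame of red_tray below 0.04 m)), for 0.2 s.
At the end, for the whole second after the job is handed in: Transformer, capacitor and heatsink in the blue tray; relay, inductor and the white resistor (in its place) in the red: each alone in a compartment, within 22 mm of its centre along each side, underside under 7 mm above the tray's, tilt under 0.15 rad, at rest (under 0.02 m/s) (((x of transformer in the frame of blue_tray between -0.022 and 0.022 m and y of transformer in the frame of blue_tray between -0.089 and -0.045 m and z of each of transformer, capacitor, heatsink in the frame of blue_tray below 0.007 m and angle between each of transformer, capacitor, heatsink's own z axis and vertical below 0.15 rad and x of capacitor in the frame of blue_tray between -0.022 and 0.022 m and y of capacitor in the frame of blue_tray between -0.022 and 0.022 m and x of heatsink in the frame of blue_tray between -0.022 and 0.022 m and y of heatsink in the frame of blue_tray between 0.045 and 0.089 m) or (x of transformer in the frame of blue_tray between -0.022 and 0.022 m and y of transformer in the frame of blue_tray between -0.089 and -0.045 m and z of each of transformer, capacitor, heatsink in the frame of blue_tray below 0.007 m and angle between each of transformer, capacitor, heatsink's own z axis and vertical below 0.15 rad and x of capacitor in the frame of blue_tray between -0.022 and 0.022 m and y of capacitor in the frame of blue_tray between 0.045 and 0.089 m and x of heatsink in the frame of blue_tray between -0.022 and 0.022 m and y of heatsink in the frame of blue_tray between -0.022 and 0.022 m) or (x of transformer in the frame of blue_tray between -0.022 and 0.022 m and y of transformer in the frame of blue_tray between -0.022 and 0.022 m and z of each of transformer, capacitor, heatsink in the frame of blue_tray below 0.007 m and angle between each of transformer, capacitor, heatsink's own z axis and vertical below 0.15 rad and x of capacitor in the frame of blue_tray between -0.022 and 0.022 m and y of capacitor in the frame of blue_tray between -0.089 and -0.045 m and x of heatsink in the frame of blue_tray between -0.022 and 0.022 m and y of heatsink in the frame of blue_tray between 0.045 and 0.089 m) or (x of transformer in the frame of blue_tray between -0.022 and 0.022 m and y of transformer in the frame of blue_tray between -0.022 and 0.022 m and z of each of transformer, capacitor, heatsink in the frame of blue_tray below 0.007 m and angle between each of transformer, capacitor, heatsink's own z axis and vertical below 0.15 rad and x of capacitor in the frame of blue_tray between -0.022 and 0.022 m and y of capacitor in the frame of blue_tray between 0.045 and 0.089 m and x of heatsink in the frame of blue_tray between -0.022 and 0.022 m and y of heatsink in the frame of blue_tray between -0.089 and -0.045 m) or (x of transformer in the frame of blue_tray between -0.022 and 0.022 m and y of transformer in the frame of blue_tray between 0.045 and 0.089 m and z of each of transformer, capacitor, heatsink in the frame of blue_tray below 0.007 m and angle between each of transformer, capacitor, heatsink's own z axis and vertical below 0.15 rad and x of capacitor in the frame of blue_tray between -0.022 and 0.022 m and y of capacitor in the frame of blue_tray between -0.089 and -0.045 m and x of heatsink in the frame of blue_tray between -0.022 and 0.022 m and y of heatsink in the frame of blue_tray between -0.022 and 0.022 m) or (x of transformer in the frame of blue_tray between -0.022 and 0.022 m and y of transformer in the frame of blue_tray between 0.045 and 0.089 m and z of each of transformer, capacitor, heatsink in the frame of blue_tray below 0.007 m and angle between each of transformer, capacitor, heatsink's own z axis and vertical below 0.15 rad and x of capacitor in the frame of blue_tray between -0.022 and 0.022 m and y of capacitor in the frame of blue_tray between -0.022 and 0.022 m and x of heatsink in the frame of blue_tray between -0.022 and 0.022 m and y of heatsink in the frame of blue_tray between -0.089 and -0.045 m)) and ((x of relay in the frame of red_tray between -0.022 and 0.022 m and y of relay in the frame of red_tray between -0.089 and -0.045 m and z of each of relay, inductor in the frame of red_tray below 0.007 m and angle between each of relay, inductor's own z axis and vertical below 0.15 rad and x of inductor in the frame of red_tray between -0.022 and 0.022 m and y of inductor in the frame of red_tray between -0.022 and 0.022 m) or (x of relay in the frame of red_tray between -0.022 and 0.022 m and y of relay in the frame of red_tray between -0.022 and 0.022 m and z of each of relay, inductor in the frame of red_tray below 0.007 m and angle between each of relay, inductor's own z axis and vertical below 0.15 rad and x of inductor in the frame of red_tray between -0.022 and 0.022 m and y of inductor in the frame of red_tray between -0.089 and -0.045 m)) and x of resistor in the frame of red_tray between -0.022 and 0.022 m and y of resistor in the frame of red_tray between 0.045 and 0.089 m and z of resistor in the frame of red_tray below 0.007 m and angle between resistor's own z axis and vertical below 0.15 rad and linear speed of each of transformer, capacitor, heatsink, relay, inductor, resistor below 0.02 m/s); the robot touches nothing.
It fails at once if a part falls or is flung loose (faster than 0.7 m/s while no finger touches it, a drop of some 25 mm) ((linear speed of transformer above 0.7 m/s and contact force between transformer and the fingers below 0.01 N) or (linear speed of capacitor above 0.7 m/s and contact force between capacitor and the fingers below 0.01 N) or (linear speed of heatsink above 0.7 m/s and contact force between heatsink and the fingers below 0.01 N) or (linear speed of relay above 0.7 m/s and contact force between relay and the fingers below 0.01 N) or (linear speed of inductor above 0.7 m/s and contact force between inductor and the fingers below 0.01 N)).
It fails at once if the solder reel or the flux jar is shifted by more than 25 mm or tipped (distance of any of reel, jar from where it was at the start of the episode above 0.025 m or angle between any of reel, jar's own z axis and vertical above 0.3 rad).
It fails at once if the white resistor is shifted by more than 25 mm (distance of resistor from where it was at the start of the episode above 0.025 m).
It also fails if it takes over 99 s, if anything falls off the work surface, if the arm or the gripper's body presses on something with over 40 N, if the wrist force passes 120 N, or if a joint passes its speed limit or range.

## Working session

There is one attempt and no reset: what is moved stays moved. The work goes in short steps, each a Python script; the robot and the scene stay as the last script left them, time stands still between calls to the robot, and variables do not carry over. Pictures are saved under pics/ and viewed, at most 14 in all, crops included, and the job is handed in when it is done.

```bash
ls; mkdir -p pics; python3 - <<'E'
from plant import bot
import cv2
for n in("top","scene"):
    cv2.imwrite(f"pics/{n}0.png",cv2.resize(bot.camera(n)[:,:,::-1],(800,600),interpolation=cv2.INTER_CUBIC))
    print(bot.get_calibration(n))
print(bot.read_state())
E
```

```text
pics
{'fx': 476.44670508345394, 'fy': 476.44670508345394, 'cx': 272.7260153683338, 'cy': 207.18636092988663, 'distortion': array([-0.15873063,  0.        ,  0.        ,  0.        ,  0.        ]), 'view': array([[-1.88039991e-02, -9.99731514e-01, -1.35392190e-02,
         3.45590641e+01],
       [ 9.94645486e-01, -2.00812567e-02,  1.01376035e-01,
        -4.91091244e+02],
       [-1.01620701e-01, -1.15604482e-02,  9.94756045e-01,
        -1.20037070e+03],
       [ 0.00000000e+00,  0.00000000e+00,  0.00000000e+00,
         1.00000000e+00]])}
{'fx': 479.5178105502406, 'fy': 479.5178105502406, 'cx': 274.8267537677964, 'cy': 204.0431091969329, 'distortion': array([0.05208612, 0.        , 0.        , 0.        , 0.        ]), 'view': array([[-7.81343562e-01,  6.24072328e-01,  5.99726810e-03,
         3.73648389e+02],
       [-5.01462459e-01, -6.33497656e-01,  5.89250474e-01,
         2.53333067e+02],
       [ 3.71534170e-01,  4.57399660e-01,  8.07928160e-01,
        -1.23084151e+03],
       [ 0.00000000e+00,  0.00000000e+00,  0.00000000e+00,
         1.00000000e+00]])}
{'t': 0.1, 'joint_pos': array([ 1.47112052e+00,  3.59307924e-01,  1.11678506e-02, -2.93045458e-04,
       -1.22410113e+00, -2.88099065e-01]), 'qvel': array([-0.00103319, -0.00077599,  0.0010455 ,  0.00046524,  0.00011474,
       -0.00053314]), 'tau': array([-2.19889800e-03, -5.84165418e+01,  2.93750024e+01,  7.01559126e+00,
        1.01273943e-02, -5.47622926e-05]), 'tcp_pos': array([255.10406024, 624.47515481, 225.73147569]), 'eef_rot': array([ 9.81252762e-01, -1.92723836e-01, -6.91964412e-05,  7.32193648e-04]), 'contact_force': array([0.9292544 , 1.06440121, 0.53163702]), 'moment': array([-0.04339454,  0.01415664,  0.007097  ]), 'finger_force': 0.0, 'width': 87.43501895159885}
```

View pics/top0.png

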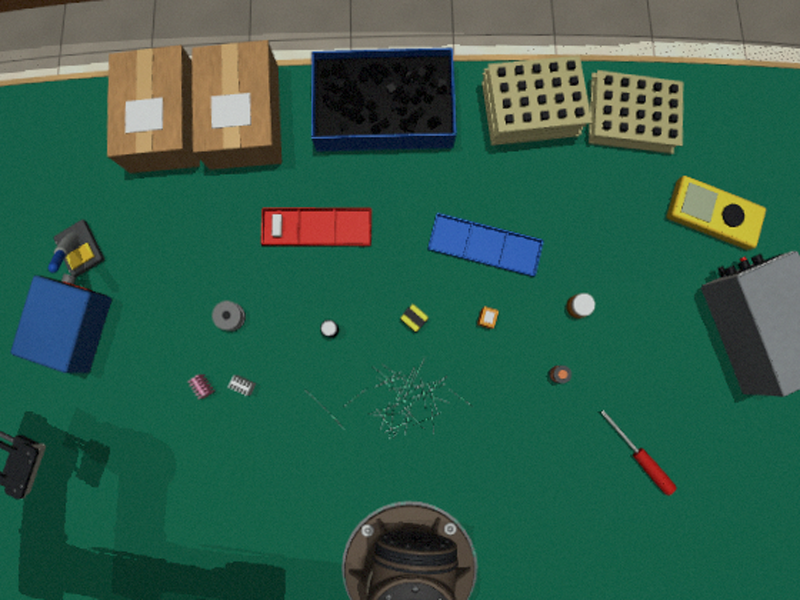

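View pics/scene0.png

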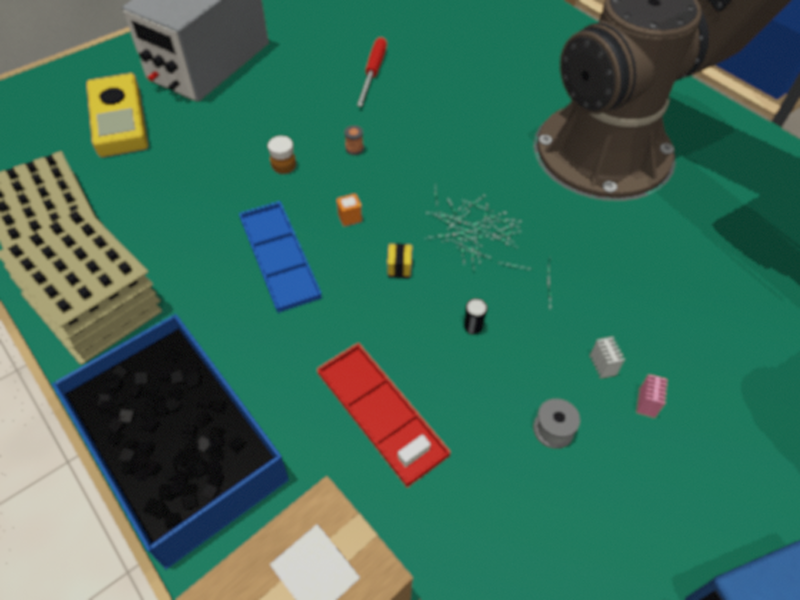

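Heatsink candidates in the top view: the bare, silvery block at (241,385) and the pink one at (201,387), which I reject. For the capacitor there is only the silver top at (329,329); the white lid at (581,305) is the jar. The orange relay is at (488,317) and the copper inductor at (560,375). The transformer is at (413,318). The blue box at (60,325) and the parts bin are not the trays. Next, enlarged crops.

```bash
python3 - <<'E'
from plant import bot
import cv2
im=bot.camera("top")[:,:,::-1]
for n,x in(("L",126),("R",270)):
    cv2.imwrite(f"pics/c{n}.png",cv2.resize(im[140:285,x:x+190],None,fx=4,fy=4,interpolation=cv2.INTER_CUBIC))
E
```

```text
(no output)
```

View pics/cL.png

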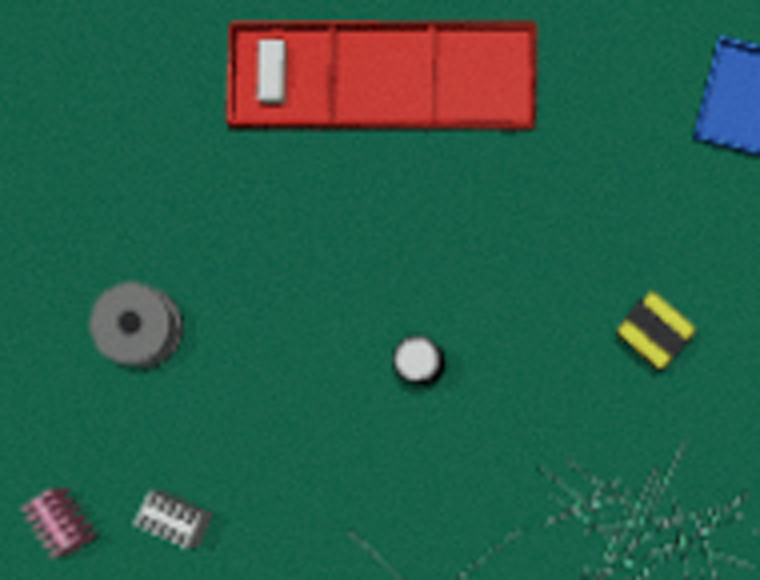

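View pics/cR.png

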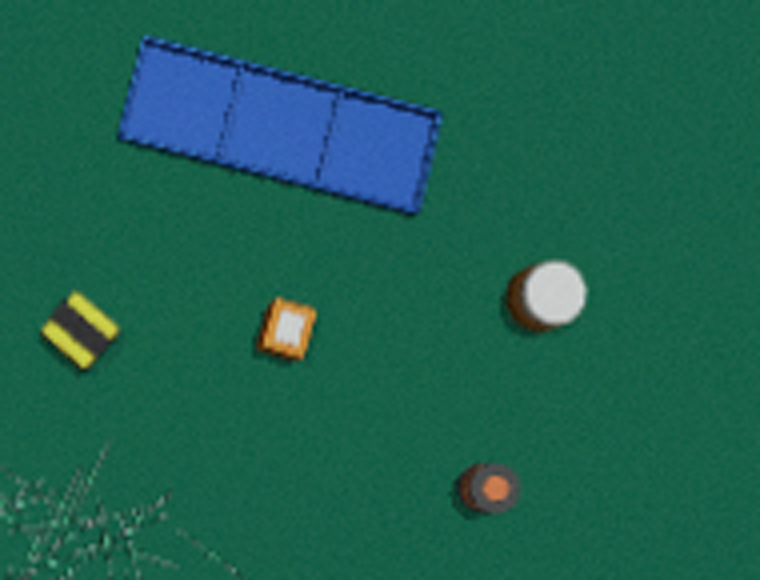

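```bash
cat > h.py <<'E'
import numpy as np, cv2
from plant import bot
def ray(px,z,cam="top"):
    c=bot.get_calibration(cam); K=np.array([[c['fx'],0,c['cx']],[0,c['fy'],c['cy']],[0,0,1]])
    V=c['view']; u=cv2.undistortPoints(np.array(px,float).reshape(-1,1,2),K,c['distortion'])[:,0]
    d=np.c_[u[:,0],-u[:,1],-np.ones(len(u))]@V[:3,:3]; o=-V[:3,:3].T@V[:3,3]
    return o[:2]+d[:,:2]*((z-o[2])/d[:,2])[:,None]
def crop(px,off,s=4): return np.array(off)+(np.array(px,float)+.5)/s-.5
E
python3 - <<'E'
from h import *
L=(126,140);R=(270,140)
np.set_printoptions(precision=1,suppress=True)
def box(n,p,off,z):
    q=ray(crop(p,off),z); e=np.roll(q,-1,0)-q
    print(n,q.mean(0),"len",np.linalg.norm(e,axis=1),"ang",np.degrees(np.arctan2(e[:,1],e[:,0])))
box("red",[(229,23),(535,22),(535,128),(229,128)],L,14)
box("blue",[(145,38),(440,113),(417,213),(120,139)],R,14)
box("transf",[(651,291),(695,330),(660,370),(617,331)],L,38)
box("transfR",[(75,291),(119,330),(84,370),(41,331)],R,38)
box("relay",[(275,298),(316,308),(304,359),(263,347)],R,38)
print("cap",ray(crop([(418,359),(395,359),(441,359)],L),50))
print("ind",ray(crop([(494,489),(468,489),(520,489)],R),40))
print("jar,reel",ray(crop([(555,293)],R),50),ray(crop([(130,323)],L),38))
a=bot.camera("top")[252:282,127:187,::-1]; s=bot.camera("scene")[230:295,405:475,::-1]
b=bot.camera("top")[210:235,330:352,::-1]
f=lambda i,k:cv2.resize(i,None,fx=k,fy=k,interpolation=cv2.INTER_CUBIC)
o=np.zeros((600,800,3),np.uint8); o[:300,:600]=f(a,10); 
s=f(s,4);o[300:300+s.shape[0],:s.shape[1]]=s; b=f(b,10);o[310:560,400:620]=b
cv2.imwrite("pics/z.png",o)
E
```

```text
red [625.  159.3] len [203.8  71.  202.3  70.9] ang [-91.3 179.1  88.6   0.4]
blue [ 584.7 -152.6] len [200.6  68.6 200.3  69.6] ang [-105.5  164.5   74.8  -15.2]
transf [451.1 -17.2] len [37.3 33.8 36.8 33.4] ang [-132.9  137.6   46.6  -41.5]
transfR [451.1 -17.2] len [37.3 33.8 36.8 33.4] ang [-132.9  137.6   46.6  -41.5]
relay [ 450.  -150.5] len [26.9 33.5 27.2 32.2] ang [-104.9  164.9   72.5  -15.5]
cap [[435.2 132.9]
 [435.5 147.4]
 [434.9 118.4]]
ind [[ 344.7 -277.7]
 [ 345.2 -260.9]
 [ 344.2 -294.5]]
jar,reel [[ 467.7 -319.6]] [[462.2 320.1]]
```

View pics/z.png

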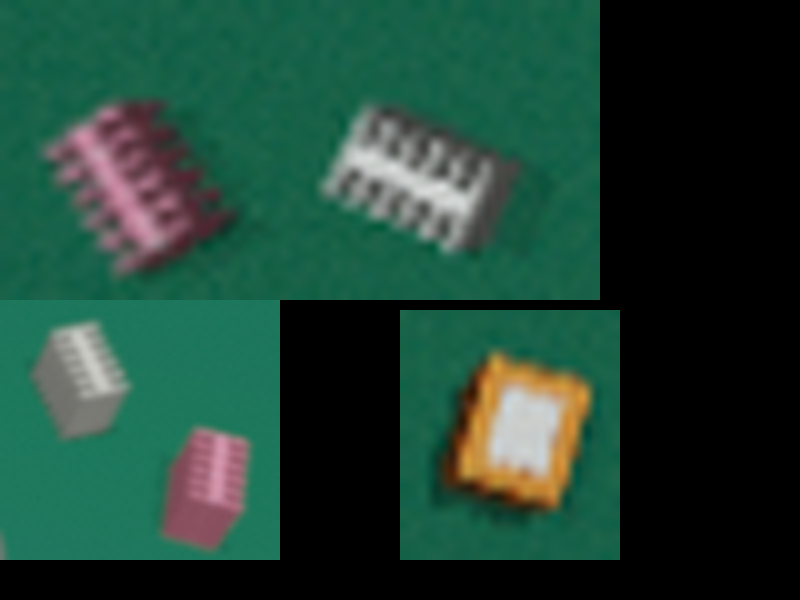

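Top crop: bare heatsink with its spine from (345,158) to (475,207), and the pink look-alike on the left. The scene view agrees. The measured sizes match the data sheet (tray 203x71, relay 27x33, transformer 37x34, cylinders 29 and 33 mm). I'll start with the transformer.

```bash
cat >> h.py <<'E'
from scipy.spatial.transform import Rotation as Ro
def quat(deg):
    a=np.radians(deg); c,s=np.cos(a),np.sin(a)
    return Ro.from_matrix(np.array([[-s,c,0],[c,s,0],[0,0,-1.]])).as_quat()
TR={"blue":((584.7,-152.6),-15.3),"red":((625,159.3),-0.8)}
def best(xy,z,a):  # half-turn choice: last joint nearest mid-range
    c=[(abs(j[5]),d,j) for d in (a,a+180) if (j:=bot.solve_ik([*xy,z],quat(d))) is not None]
    return min(c,key=lambda t:t[0])[1]
def st(m):
    s=bot.read_state(); print(m,"t%.1f"%s['t'],"w%.1f f%.1f"%(s['width'],s['finger_force']),s['tcp_pos'].round(1),s['contact_force'].round(1),"j6 %.2f"%s['joint_pos'][5])
H=150
def pick(xy,a,size,h):
    a=best(xy,h,a); bot.move_ptp([*xy,H],quat(a)); bot.move_gripper(min(86,size+24))
    bot.line_to([*xy,h+25],250); bot.line_to([*xy,h],80)
    st("at"); bot.move_gripper(size-8,25); st("grip")
    bot.line_to([*xy,H],150); st("up")
def place(tray,cy,h,size):
    (x,y),d=TR[tray]; r=np.radians(d); xy=(x-cy*np.sin(r),y+cy*np.cos(r))
    a=best(xy,h,d); bot.move_ptp([*xy,H],quat(a)); st("carry")
    bot.line_to([*xy,h+20],150); bot.line_to([*xy,h+3.8],40); st("down")
    bot.move_gripper(size+16); bot.pause(.2); bot.line_to([*xy,H],200); st("done")
E
python3 - <<'E'
from h import *
z=ray(np.array([127,252])+(np.array([(368,104),(492,150),(455,252),(325,190),(345,158),(475,207)])+.5)/10-.5,42)
e=z[5]-z[4]; print(z,z[:4].mean(0),np.linalg.norm(e),np.degrees(np.arctan2(e[1],e[0])))
for n,p,a in (("tr",(451.1,-17.2),-42),("cap",(435.2,132.9),-15),("ind",(344.7,-277.7),0),("rel",(450,-150.5),-15),("hs",z[:4].mean(0),-20)):
    for h in (18,150): print(n,h,[None if (j:=bot.solve_ik([*p,h],quat(d))) is None else j.round(2)[[3,4,5]] for d in(a,a+180)])
pick((451.1,-17.2),-42,34,15); place("blue",-67,15,34)
E
```

```text
[[355.65260855 305.43771862]
 [343.67694419 273.43693609]
 [317.98056072 283.15286731]
 [333.94346345 316.7020949 ]
 [342.01329913 311.46786938]
 [329.30843395 277.9145793 ]] [337.81339423 294.68240423] 35.8780834775669 -110.7390397429602
tr 18 [array([ 0.  , -0.59,  2.01]), array([ 0.  , -0.59, -1.13])]
tr 150 [array([ 0.  , -0.95,  2.01]), array([ 0.  , -0.95, -1.13])]
cap 18 [array([ 0.  , -0.59,  2.15]), array([ 0.  , -0.59, -0.99])]
cap 150 [array([ 0.  , -0.95,  2.15]), array([ 0.  , -0.95, -0.99])]
ind 18 [array([-0.  , -0.58, -2.91]), array([ 0.  , -0.58,  0.23])]
ind 150 [array([ 0.  , -0.94, -2.91]), array([ 0.  , -0.94,  0.23])]
rel 18 [array([ 0.  , -0.61,  2.79]), array([ 0.  , -0.61, -0.36])]
rel 150 [array([ 0.  , -0.95,  2.79]), array([ 0.  , -0.95, -0.36])]
hs 18 [array([ 0.  , -0.59,  1.63]), array([ 0.  , -0.59, -1.51])]
hs 150 [array([ 0.  , -0.94,  1.63]), array([ 0.  , -0.94, -1.51])]
at t4.5 w57.9 f0.0 [451.6 -17.   15.8] [-0.4 -0.3  1.2] j6 -1.13
grip t5.0 w34.0 f25.0 [451.5 -17.1  15.3] [-1.   0.1  4.3] j6 -1.13
up t6.0 w33.9 f25.0 [450.3 -17.4 149.1] [ 0.9  0.4 -0.3] j6 -1.13
carry t7.0 w33.6 f25.0 [ 566.3 -217.2  148.7] [ 0.  -0.2 -1.1] j6 -0.22
down t8.4 w34.0 f25.0 [ 566.8 -217.3   18.4] [-1.  -0.6 -1.7] j6 -0.22
done t10.0 w49.7 f0.0 [ 566.2 -217.   148.9] [-1.  -0.2 -0.4] j6 -0.22
```

```bash
python3 - <<'E'
from h import *
pick((435.2,132.9),-15,30,20); place("blue",0,20,30)
pick((336.5,294.7),-20.7,24,16); place("blue",67,16,24)
im=bot.camera("top")[140:285,200:390,::-1]
cv2.imwrite("pics/k1.png",cv2.resize(im,None,fx=4,fy=4,interpolation=cv2.INTER_CUBIC))
bot.move_ptp([450,-150.5,H],quat(best((450,-150.5),150,-15)))
im=bot.camera("scene")[:,:,::-1][110:255,140:330]
cv2.imwrite("pics/k2.png",cv2.resize(im,None,fx=4,fy=4,interpolation=cv2.INTER_CUBIC))
E
```

```text
at t12.8 w53.9 f0.0 [435.7 133.3  20.9] [-0.5  1.  -0.6] j6 -0.99
grip t13.3 w29.3 f25.0 [435.4 133.   20.3] [-1.5  0.5  3.7] j6 -0.99
up t14.3 w29.2 f25.0 [434.6 132.5 149.1] [-0.2 -0.1 -0.1] j6 -0.99
carry t15.6 w29.4 f25.0 [ 584.4 -151.8  149.7] [ 0.8  0.9 -0.2] j6 -0.34
down t17.0 w29.8 f25.0 [ 584.5 -152.7   23.5] [-0.  -0.1 -0.8] j6 -0.33
done t18.5 w46.1 f0.0 [ 583.9 -152.5  149. ] [-0.6 -1.4 -0.2] j6 -0.33
at t21.7 w48.0 f0.0 [336.8 295.2  16.8] [ 0.4 -0.2 -0.2] j6 -1.52
grip t22.2 w24.1 f24.1 [336.6 294.9  16.3] [-0.5 -1.7  4.9] j6 -1.52
up t23.3 w24.0 f24.2 [336.1 294.1 149.1] [ 0.4 -0.1 -0.9] j6 -1.52
carry t25.0 w24.1 f24.2 [602.3 -87.1 150. ] [-0.1  0.4 -0.5] j6 -0.44
down t26.4 w24.4 f24.2 [602.2 -88.   19.5] [ 0.4 -0.  -0.6] j6 -0.44
done t28.0 w40.0 f0.0 [601.5 -87.9 148.9] [-0.7  0.4 -0.7] j6 -0.44
```

View pics/k2.png

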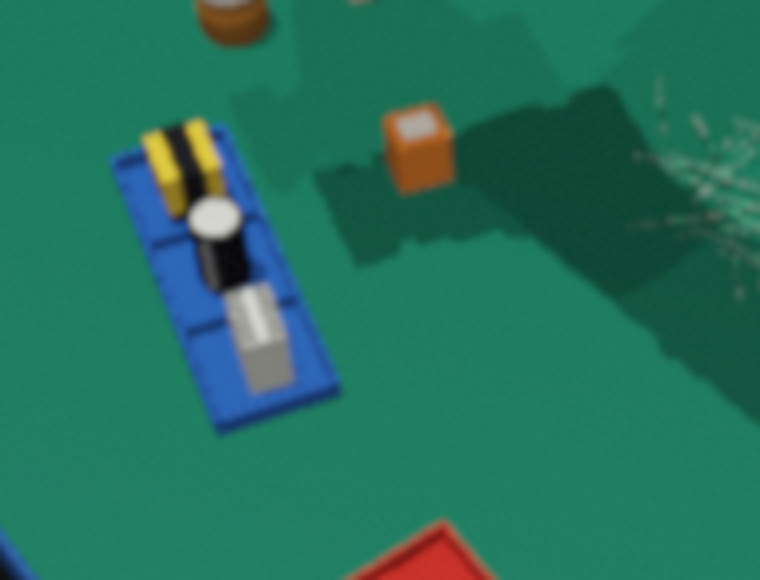

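The scene view shows the transformer (180,165), capacitor (220,245) and heatsink (260,340) upright, each in its own compartment. I'll confirm with the top view before touching the red kit.

```bash
python3 - <<'E'
from h import *
bot.move_ptp([344.7,-277.7,H],quat(best((344.7,-277.7),150,0)))
im=bot.camera("top")[140:220,290:390,::-1]
cv2.imwrite("pics/k3.png",cv2.resize(im,None,fx=7,fy=7,interpolation=cv2.INTER_CUBIC))
E
```

```text
(no output)
```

View pics/k3.png

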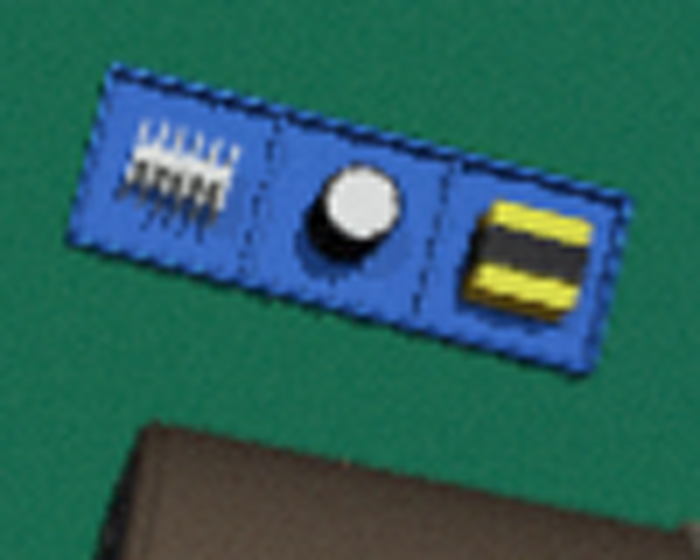

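The blue kit is complete: heatsink (180,175), capacitor (360,200) and transformer (533,252) are each centred in their compartments. Now the red kit.

```bash
python3 - <<'E'
from h import *
pick((344.7,-277.7),0,32,15); place("red",-67,15,32)
pick((450,-150.5),-15.3,32,15); place("red",0,15,32)
bot.move_ptp([450,-20,200],quat(best((450,-20),200,0))); st("clear")
t=bot.camera("top")[140:240,150:390,::-1]; s=bot.camera("scene")[230:345,210:325,::-1]
f=lambda i,k:cv2.resize(i,None,fx=k,fy=k,interpolation=cv2.INTER_CUBIC)
o=np.zeros((600,800,3),np.uint8); t=f(t,3.3); o[:t.shape[0],:t.shape[1]]=t; s=f(s,2.3); o[335:335+s.shape[0],:s.shape[1]]=s
cv2.imwrite("pics/k4.png",o)
E
```

```text
at t31.4 w56.1 f0.0 [ 345.3 -277.9   15.8] [-0.  -0.2  0. ] j6 0.23
grip t31.9 w31.6 f25.0 [ 344.9 -277.8   15.3] [-0.6  1.1  4.4] j6 0.23
up t33.0 w31.8 f25.0 [ 344.  -277.4  149.1] [ 0.4  0.4 -0.8] j6 0.23
carry t34.7 w31.3 f25.0 [623.8  91.2 150.2] [-0.8 -0.1 -1. ] j6 -0.47
down t36.1 w31.5 f25.0 [623.9  92.3  18.5] [-0.   0.7 -0.4] j6 -0.47
done t37.7 w48.0 f0.0 [623.3  92.2 148.9] [-0.3  0.6 -1.1] j6 -0.47
at t40.3 w55.8 f0.0 [ 450.5 -150.5   15.7] [0.4 0.1 0.1] j6 -0.36
grip t40.9 w31.7 f24.7 [ 450.3 -150.5   15.3] [-1.1  0.1  4.1] j6 -0.36
up t41.9 w31.9 f24.7 [ 449.3 -150.5  149.1] [ 0.2 -0.3 -0.8] j6 -0.36
carry t43.2 w32.1 f24.7 [624.6 158.1 150. ] [ 0.5 -0.5 -0.1] j6 -0.57
down t44.7 w31.9 f24.7 [624.8 159.2  18.4] [-0.3 -0.3  0.2] j6 -0.57
done t46.3 w48.0 f0.0 [624.2 159.  148.8] [ 0.3 -1.2 -0.6] j6 -0.57
clear t47.3 w48.3 f0.0 [450.9 -19.5 199.9] [0.1 0.8 0.8] j6 -0.40
```

View pics/k4.png

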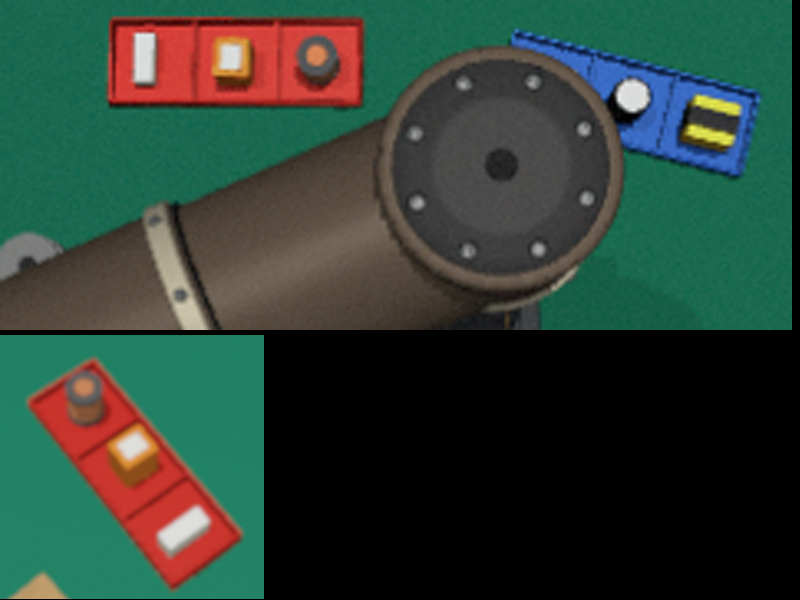

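The red tray holds the resistor (144,58), relay (232,60) and inductor (317,58), all upright and centred in both views. I'm handing in.

```bash
python3 -c "
from plant import bot
bot.pause(.5); print(bot.close_job())"
```

```text
the job is handed in; nothing more can be done
None
```

I placed both kits, blue first and then red, and handed the job in at about 48 s. The camera checks showed every part upright in its own compartment, but the hand-in returned no verdict.

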